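Change over the bonding cradles: clamp the tester, free the cutter

ROBOT

A 6-joint arm with a two-finger parallel gripper is mounted at the origin on a cart in front of the work surface, level with it; the furniture and walls round the work are solid. World frame = base frame: x ahead of the robot, y to its left, z up, the work surface at z = 0. Lengths are in m, angles in rad, forces in N, time in s.
With the tool pointing down it reaches from about 0.25 to 0.8 m from the base axis. Payload 8.5 kg.
Tool frame: the origin (TCP) lies where the fingers leave the gripper's body, on its centre line; the fingertips stand 73 mm ahead of it and the grasp point (between the pads) lies 54 mm ahead of it; z points along the fingers, y is the line along which they close (so a half turn about z gives the same grasp; the last joint's range is limited). The gripper opens to 85 mm and grips with 20 to 120 N. Pads are 22 mm wide; open, the fingers measure 114 mm over their backs; the gripper's body (76 mm by 85 mm) begins 54 mm behind the grasp point. The pads swing forward as they close: fully open they stand 13 mm farther back than shut.
Start: joints at [1.185, 0.238, -0.013, 1.319, 0, 1.571], TCP at [0.198, 0.486, 0.304] pointing down, gripper open.
Joint ranges: [-2.66, 2.66], [-1.03, 1.9], [-1.14, 1.46], [-1.82, 2.27], [-1.45, 1.34], [-3.14, 3.14]. Speed limits (rad/s): [2.22, 2.22, 2.79, 3.14, 3.14, 3.14].

INTERFACE

Orientations are given as a unit quaternion [w, x, y, z].
In Python, from rig import * gives the robot as it stands.
- The arm moves only by the shell command python3 -m pendant 'ROWS' [FORCE]. ROWS is JSON, a list of rows, each a list of 7 numbers: the opening, from -1 (shut) to 1 (fully open), then the shift along the world's x, y, z as a fraction of full scale, then the turn, a rotation vector about the world's x, y, z as a fraction of full scale. In form: [[grip, x, y, z, wx, wy, wz], ...]. A call has exactly 8 rows; each row is the pose to reach, as a shift and turn from the pose commanded when the call began, turning the shorter way round; what a row does not reach only later rows make up. Full scale, the value 1, is 0.75 m for a shift and pi rad for a turn. A row lasts 1/12 s, in which the tool goes at most 41.7 mm and 7.16 degrees, less where a joint would pass 70% of its speed; a pose out of reach is approached as far as the arm can. A call with a number of a shift or a turn outside -1 to 1 is refused whole. A call with a gripper value outside its range is refused whole. The fingers move at their own pace and stop on an object; FORCE is the grip in N (left out, the last holds). Time passes only in rows, so rows that repeat a pose let the fingers close, or fill a call up. It gives the time, the measured TCP pose, the force, the opening and the grip force at its end, in the units of the state.
- get_state(): the state, without advancing time (a new reading comes with each control period).
- camera(name): name is "side" or "top"; returns (picture, depth): 400x640x3 uint8, blue, green, red; 400x640 float32, m along the optical axis (not along the pixel's ray), 0 where there is no reading.
- calibration(name): a dict with "camera_matrix" (3x3 intrinsics, pixels), "origin" and "orientation" of the camera in the world. Camera axes: x right, y down, z forward; pixel columns grow to the right and rows downward; lengths in m; the calibration is good to about 2 mm. A picture is of the moment at which its call begins. calibration takes no time and is no camera call.
- close_job(): hands the job in; it is judged then, once.
The state is a dict: "time_s": time; "joint_pos": joint angles; "qd": joint speeds; "joint_efforts": joint torques, N m; "eef_pos": TCP position; "eef_rot": TCP orientation; "force": force on the tool from outside, world axes, zero at the start; "torque": the same for the moment, N m; "gripper_width": finger opening in m; "finger_force": force on a finger pad.
Only numpy, scipy, OpenCV 4.12 (cv2) and the standard library are available. Lean on these libraries where they do the work, as an engineer would, in place of code of your own. Each camera call takes 0.05 s, during which the arm holds its last target. There are 200 camera calls.

TASK

Two re-glued tools lie in bonding cradles with toggle clamps. Swing the clamp of the waiting hand tester, which stands open, over centre so that its pad locks down on the tester, and swing the clamp of the strap cutter, whose glue has set, fully back open. Leave both tools lying in their cradles where they are.

Things in the scene. Friction and masses are not known exactly. Their poses are not given: they have to be found in the camera images.
- cradle_a: Cradle A, fixed, side varies: aluminium plate spanning x -110..90, y -75..75, z 0..12 mm, two steel rails 8 mm high, toggle clamp. Origin on the bench. The strap cutter lies on it along y at x = 45, z = 12, top at z = 36 mm. Clamp bracket on the robot's side of the part: x -70..-20, y -13..13, to z 68 mm.
- cradle_b: Cradle B, fixed, side varies: aluminium plate spanning x -110..90, y -75..75, z 0..12 mm, two steel rails 8 mm high, toggle clamp. Origin on the bench. The hand tester lies on it along y at x = 45, z = 12, top at z = 41 mm. Clamp bracket on the robot's side of the part: x -70..-20, y -13..13, to z 68 mm.
- clamp_a (a joint): Clamp of the strap cutter, rad. Bell-crank on the pivot (along y). 0: clamped, arm level (22 mm broad, 92 long, pad at 80), handle upright (grip 17-21 mm thick, 30-107 mm above pivot). Grows as the handle swings to cradle -x (to the robot) and the arm lifts; 0.95: open stop, handle leaning 54 deg. Springs snap it to either end from 0.4; about 8 N at the handle end. Starts clamped.
- clamp_b (a joint): Clamp of the hand tester, rad. Bell-crank on the pivot (along y). 0: clamped, arm level (22 mm broad, 92 long, pad at 80), handle upright (grip 17-21 mm thick, 30-107 mm above pivot). Grows as the handle swings to cradle -x (to the robot) and the arm lifts; 0.95: open stop, handle leaning 54 deg. Springs snap it to either end from 0.4; about 8 N at the handle end. Starts open.
- clamp_a_handle (a point): Centre of the end of the strap cutter's clamp handle, 107 mm from the pivot; z axis points out along the handle.
- clamp_b_handle (a point): Centre of the end of the hand tester's clamp handle, 107 mm from the pivot; z axis points out along the handle.
- clamp_a_pivot (a point): Pivot of clamp A, at (-35, 0, 60) mm in cradle A; axes as the cradle's.
- clamp_b_pivot (a point): Pivot of clamp B, at (-35, 0, 60) mm in cradle B; axes as the cradle's.
- strap_cutter: Black hooked strap cutter, 53 x 224 x 25 mm, loose in cradle A, long along its y; origin at the centre of its underside.
- tester: Black slim mains hand tester, 35 x 200 x 30 mm, tapering to one end, loose in cradle B, long along its y; origin at the centre of its underside.

How it is judged:
At the end, for the whole second after the job is handed in: Strap cutter clamp open (joint over 0.85 rad); hand tester clamp down on the tester (within 0.07 rad of 0); both still. Each tool flat in its cradle: within 12 mm across, 35 mm along and 6 mm in height of its place, turned under 0.15 rad, tilted under 0.1 rad (value of joint clamp_a above 0.85 rad and value of joint clamp_b between -0.07 and 0.07 rad and velocity of joint clamp_a between -0.1 and 0.1 rad/s and velocity of joint clamp_b between -0.1 and 0.1 rad/s and x of strap_cutter in the frame of cradle_a between 0.033 and 0.057 m and y of strap_cutter in the frame of cradle_a between -0.035 and 0.035 m and z of strap_cutter in the frame of cradle_a between 0.006 and 0.018 m and angle between the y axis of strap_cutter and the y axis of cradle_a, either way round below 0.15 rad and angle between each of strap_cutter, tester's own z axis and vertical below 0.1 rad and x of tester in the frame of cradle_b between 0.033 and 0.057 m and y of tester in the frame of cradle_b between -0.035 and 0.035 m and z of tester in the frame of cradle_b between 0.006 and 0.018 m and angle between the y axis of tester and the y axis of cradle_b, either way round below 0.15 rad); the robot touches nothing.
It fails at once if the strap cutter is shifted more than 25 mm (distance of strap_cutter from where it was at the start of the episode above 0.025 m).
It fails at once if the tester is shifted more than 25 mm (distance of tester from where it was at the start of the episode above 0.025 m).
It also fails if it takes over 42 s, if anything falls off the work surface, if the arm or the gripper's body presses on something with over 40 N, if the wrist force passes 120 N, or if a joint passes its speed limit or range.

## Working session

There is one attempt and no reset: what is moved stays moved. The work goes in short steps, Python scripts to look and compute and a shell command to move; the robot and the scene stay as the last step left them, time stands still between calls to the robot, and variables do not carry over. Pictures are saved under pics/ and viewed, at most 10 in all, crops included, and the job is handed in when it is done.

```bash
mkdir -p pics; ls; cat > h.py <<'E'
from rig import *
import numpy as np, cv2
from scipy.spatial.transform import Rotation as R
def cal(n):
    c=calibration(n); K=np.array(c["camera_matrix"]); o=np.array(c["origin"]); q=np.array(c["orientation"])
    M=R.from_quat(q[[1,2,3,0]]).as_matrix() if q.size==4 else q.reshape(3,3)
    return K,o,M
def cloud(n,d):
    K,o,M=cal(n); v,u=np.mgrid[:d.shape[0],:d.shape[1]]
    p=np.stack([(u-K[0,2])/K[0,0]*d,(v-K[1,2])/K[1,1]*d,d],-1)
    return p@M.T+o
E
python3 - <<'E'
from h import *
s=get_state(); print(s)
for n in("side","top"):
    p,d=camera(n); cv2.imwrite(f"pics/{n}0.png",p); np.savez(f"{n}0.npz",p=p,d=d); K,o,M=cal(n); print(n,o,M[:,2],K[0,0])
E
```

```text
pics
{'time_s': 0.0, 'joint_pos': array([ 1.18498717e+00,  2.38778498e-01, -1.42652973e-02,  1.31919638e+00,
        8.71425496e-06,  1.57079520e+00]), 'qd': array([-1.24583076e-04, -7.18963583e-05, -1.35103276e-03, -3.19073418e-05,
        9.76739696e-04, -5.01038376e-04]), 'joint_efforts': array([ 4.19222606e-04, -5.38784373e+01,  3.46437228e+01,  1.82270125e-02,
        6.32680008e-05,  3.59620549e-05]), 'eef_pos': array([0.19744164, 0.48611808, 0.30327445]), 'eef_rot': array([-1.42677386e-04,  1.91709805e-01,  9.81451389e-01, -7.07699767e-04]), 'force': array([-0.79357042, -0.01185364,  0.21082338]), 'torque': array([-0.02311849, -0.02998819,  0.02299624]), 'finger_force': 0.0, 'gripper_width': 0.08534775649408832}
side [ 0.42074713 -0.64149309  0.70555272] [ 0.19862459  0.72584652 -0.65855531] 381.0948279888772
top [0.50533063 0.01771577 0.97300338] [ 0.11237236 -0.01035214 -0.99361224] 367.6679888942359
```

View pics/top0.png

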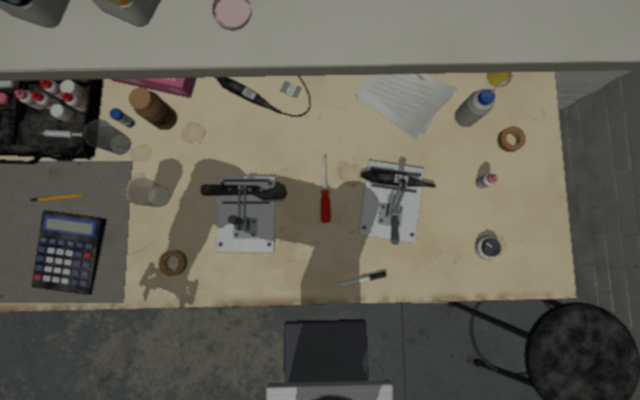

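View pics/side0.png

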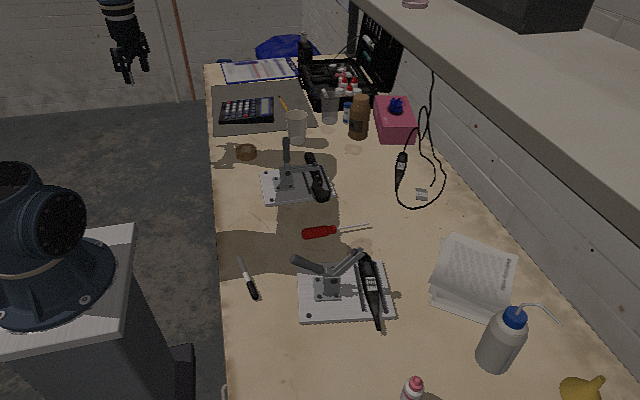

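The top view shows cradle A (upright handle, clamped) around (245,213) and cradle B (handle leaning towards the robot, tip near (395,240), arm raised) around (392,200). The side view shows B in front at (345,285) and A behind at (295,180), with nothing tall between them except the screwdriver lying flat.

```bash
cat > m.py <<'E'
from h import *
for n in("top","side"):
    f=np.load(n+"0.npz"); p,d=f["p"],f["d"]; P=cloud(n,d); hsv=cv2.cvtColor(p,cv2.COLOR_BGR2HSV)
    print(n,"bench z",np.median(P[(d>0)&(abs(P[...,0]-.4)<.02)&(abs(P[...,1])<.3)][:,2]))
    for nm,(x0,x1,y0,y1) in {"A":(.25,.56,.08,.36),"B":(.25,.56,-.32,-.06)}.items():
        roi=(d>0)&(P[...,0]>x0)&(P[...,0]<x1)&(P[...,1]>y0)&(P[...,1]<y1)
        pl=roi&(P[...,2]>.006)&(P[...,2]<.018)&(hsv[...,1]<40)&(hsv[...,2]>70)
        k,l,st,_=cv2.connectedComponentsWithStats(cv2.morphologyEx(pl.astype(np.uint8),cv2.MORPH_CLOSE,np.ones((9,9))))
        i=1+np.argmax(st[1:,4]); q=P[pl&(l==i)]
        (c,wh,a)=cv2.minAreaRect(q[:,:2].astype(np.float32)*1000)
        print(nm,"plate c",np.round(c,1),"wh",np.round(wh,1),"ang",round(a,2),"z",round(np.median(q[:,2])*1000,1),len(q))
        for zl,zh in((.03,.05),(.05,.07),(.07,.085),(.085,.1),(.1,.115),(.115,.13),(.13,.145),(.145,.16),(.16,.18)):
            t=P[roi&(P[...,2]>zl)&(P[...,2]<zh)]*1000
            if len(t)>2: print("  z",zl,len(t),"med",np.round(np.median(t,0)),"min",np.round(t.min(0)),"max",np.round(t.max(0)))
E
python3 m.py; python3 - <<'E'
from h import *
K,o,M=cal("top")
c=(M.T@(np.array([.198,.486,.304])-o)); print(K@c/c[2])
E
```

```text
top bench z -0.0005768631325526741
A plate c [524.5 209.8] wh [150.3  70.1] ang 88.71 z 11.6 1426
  z 0.03 23 med [550. 218.  39.] min [542. 196.  30.] max [558. 221.  48.]
  z 0.05 42 med [552. 199.  66.] min [544. 193.  50.] max [559. 224.  69.]
  z 0.07 6 med [556. 203.  80.] min [544. 198.  71.] max [558. 205.  83.]
  z 0.1 8 med [555. 205. 107.] min [554. 201. 100.] max [559. 212. 114.]
  z 0.115 3 med [556. 203. 120.] min [556. 202. 115.] max [558. 205. 121.]
  z 0.13 5 med [557. 202. 136.] min [555. 201. 130.] max [560. 204. 143.]
  z 0.145 8 med [555. 204. 156.] min [554. 200. 152.] max [558. 212. 158.]
  z 0.16 15 med [558. 208. 165.] min [554. 201. 160.] max [560. 215. 167.]
B plate c [ 533. -163.] wh [153.2  57.3] ang 88.67 z 11.3 841
  z 0.07 3 med [ 557. -158.   84.] min [ 555. -158.   83.] max [ 560. -157.   85.]
  z 0.085 53 med [ 552. -163.   94.] min [ 533. -174.   86.] max [ 559. -153.  100.]
  z 0.1 58 med [ 533. -160.  108.] min [ 518. -169.  100.] max [ 547. -150.  115.]
  z 0.115 90 med [ 513. -158.  121.] min [ 499. -168.  115.] max [ 530. -148.  129.]
side ben
[... 508 characters left out ...]
201. 115.] max [559. 210. 129.]
  z 0.13 15 med [557. 204. 139.] min [554. 201. 131.] max [559. 207. 145.]
  z 0.145 15 med [557. 203. 153.] min [553. 201. 147.] max [560. 211. 159.]
  z 0.16 9 med [557. 208. 165.] min [555. 198. 161.] max [560. 213. 168.]
B plate c [ 542.2 -168.2] wh [143.8  58.9] ang 80.13 z 12.7 1141
  z 0.07 8 med [ 555. -174.   83.] min [ 550. -176.   80.] max [ 558. -173.   85.]
  z 0.085 75 med [ 550. -171.   94.] min [ 528. -175.   86.] max [ 560. -160.  100.]
  z 0.1 102 med [ 531. -168.  108.] min [ 500. -172.  100.] max [ 550. -156.  115.]
  z 0.115 109 med [ 512. -163.  122.] min [ 500. -169.  115.] max [ 528. -151.  130.]
[ 47.81708716 431.19248433   1.        ]
```

The region cut the cradles off at x=0.56; I'll widen it.

```bash
sed -i 's/(.25,.56,.08,.36)/(.35,.76,.09,.34)/; s/(.25,.56,-.32,-.06)/(.35,.76,-.32,-.06)/' m.py; python3 m.py
```

```text
top bench z -0.0005768631325526741
A plate c [562.7 209. ] wh [150.4 146.7] ang 88.81 z 11.5 2543
  z 0.03 875 med [644. 196.  35.] min [542. 100.  30.] max [665. 320.  48.]
  z 0.05 212 med [592. 202.  65.] min [544. 192.  50.] max [654. 224.  70.]
  z 0.07 38 med [639. 204.  72.] min [544. 198.  70.] max [648. 213.  83.]
  z 0.085 6 med [563. 200.  98.] min [557. 200.  97.] max [571. 205.  99.]
  z 0.1 14 med [559. 203. 108.] min [554. 200. 100.] max [571. 212. 114.]
  z 0.115 11 med [562. 201. 121.] min [556. 200. 115.] max [570. 205. 130.]
  z 0.13 8 med [559. 202. 141.] min [555. 200. 130.] max [566. 204. 143.]
  z 0.145 16 med [560. 201. 156.] min [554. 199. 151.] max [572. 212. 160.]
  z 0.16 59 med [562. 208. 165.] min [554. 200. 160.] max [572. 217. 167.]
B plate c [ 612.6 -176.1] wh [150.3 200.1] ang 80.14 z 11.3 2832
  z 0.03 499 med [ 670. -162.   37.] min [ 570. -248.   30.] max [ 692. -108.   50.]
  z 0.05 91 med [ 586. -163.   66.] min [ 568. -188.   53.] max [ 603. -154.   70.]
  z 0.07 84 med [ 581. -169.   77.] min [ 555. -186.   70.] max [ 611. -157.   85.]
  z 0.0
[... 1067 characters left out ...]
in [555. 198. 160.] max [572. 213. 168.]
B plate c [ 612.2 -176.3] wh [151.5 200.4] ang 80.46 z 12.7 3193
  z 0.03 711 med [ 663. -183.   39.] min [ 567. -245.   30.] max [ 693. -119.   50.]
  z 0.05 147 med [ 584. -182.   66.] min [ 564. -190.   50.] max [ 600. -154.   70.]
  z 0.07 164 med [ 583. -174.   77.] min [ 550. -183.   70.] max [ 609. -160.   85.]
  z 0.085 171 med [ 563. -171.   93.] min [ 528. -185.   85.] max [ 620. -160.  100.]
  z 0.1 185 med [ 544. -169.  108.] min [ 500. -188.  100.] max [ 647. -156.  115.]
  z 0.115 206 med [ 525. -167.  122.] min [ 500. -190.  115.] max [ 653. -151.  130.]
  z 0.13 85 med [ 633. -181.  134.] min [ 620. -190.  130.] max [ 645. -169.  139.]
```

Poses (mm):
- **Plate A:** yaw -1.2°. Its front edge puts the pivot at (563, 208, 60). The handle end is at z 167, which matches 60+107.
- **Plate B:** centre (612, -176), yaw -9.8°. The pivot is at (588, -172, 60) and the open handle end should be near (502, -157, 122), which is what the cloud shows.

Next I'll check for tall obstacles before moving.

```bash
python3 - <<'E'
from h import *
for n in("top","side"):
    f=np.load(n+"0.npz"); d=f["d"]; P=cloud(n,d); t=P[(d>0)&(P[...,2]>.13)&(P[...,0]>.3)&(P[...,0]<1.1)&(abs(P[...,1])<.6)]
    h=t[t[:,2]>.17]; print(n,len(h), np.round(np.percentile(h,[0,5,50,95,100],axis=0),2).tolist())
E
python3 -m pendant '[[-1,0.533,-0.371,0,0,0,0.114],[-1,0.533,-0.371,0,0,0,0.114],[-1,0.533,-0.371,0,0,0,0.114],[-1,0.533,-0.371,0,0,0,0.114],[-1,0.533,-0.371,0,0,0,0.114],[-1,0.533,-0.371,0,0,0,0.114],[-1,0.533,-0.371,0,0,0,0.114],[-1,0.533,-0.371,0,0,0,0.114]]' 40
```

```text
top 48266 [[0.74, -0.45, 0.17], [0.75, -0.39, 0.48], [0.79, 0.03, 0.49], [0.84, 0.4, 0.5], [0.88, 0.47, 0.56]]
side 41180 [[0.74, -0.5, 0.17], [0.75, -0.45, 0.19], [0.85, -0.2, 0.49], [1.09, 0.14, 0.52], [1.09, 0.6, 0.55]]
time_s: 0.77
eef_pos: [0.4617, 0.302, 0.3037]
eef_rot: [-0.0, 0.014, 1.0, -0.0]
force: [-0.3, 0.7, 0.9]
gripper_width: -0.0001
finger_force: 0.0
```

```bash
python3 -m pendant '[[-1,0.182,-0.125,0,0,0,0],[-1,0.182,-0.125,0,0,0,0],[-1,0.182,-0.125,0,0,0,0],[-1,0.182,-0.125,0,0,0,0],[-1,0.182,-0.125,0,0,0,0],[-1,0.182,-0.125,0,0,0,0],[-1,0.182,-0.125,0,0,0,0],[-1,0.182,-0.125,0,0,0,0]]'
```

```text
time_s: 1.43
eef_pos: [0.5961, 0.2105, 0.3038]
eef_rot: [-0.0, 0.013, 1.0, -0.0]
force: [-0.6, 0.1, 0.1]
gripper_width: 0.0002
finger_force: 0.0
```

```bash
python3 -m pendant '[[-1,0.003,-0.002,-0.03,0,0,0],[-1,0.003,-0.002,-0.06,0,0,0],[-1,0.003,-0.002,-0.09,0,0,0],[-1,0.003,-0.002,-0.12,0,0,0],[-1,0.003,-0.002,-0.125,0,0,0],[-1,0.003,-0.002,-0.125,0,0,0],[-1,0.003,-0.002,-0.125,0,0,0],[-1,0.003,-0.002,-0.125,0,0,0]]'; python3 - <<'E'
from h import *
p,d=camera("side"); cv2.imwrite("pics/s1.png",cv2.resize(p[60:230,200:400],None,fx=3,fy=3))
E
```

```text
time_s: 2.1
eef_pos: [0.5995, 0.2091, 0.212]
eef_rot: [0.001, 0.013, 1.0, 0.0]
force: [0.4, 0.7, -0.6]
gripper_width: 0.0002
finger_force: 0.0
```

View pics/s1.png

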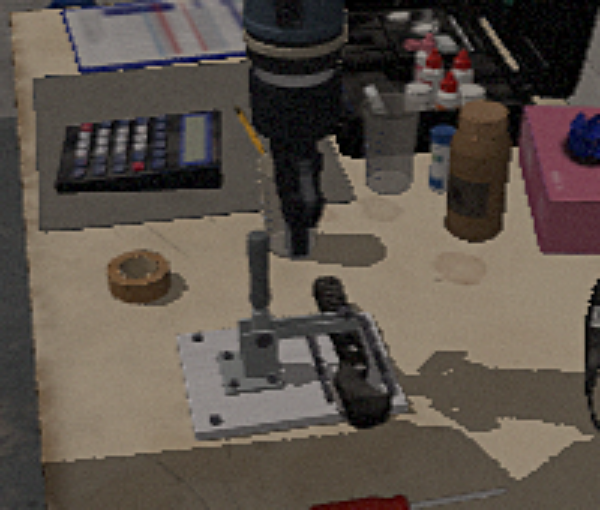

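The crop shows the fingertip at (298,255), just past the upright handle (top at (258,235)) on the part's side and in line with it. I'll pull it toward the robot.

```bash
python3 -m pendant '[[-1,-0.014,0,0,0,0,0],[-1,-0.028,0,0,0,0,0],[-1,-0.042,0,-0.004,0,0,0],[-1,-0.056,0,-0.008,0,0,0],[-1,-0.07,0,-0.012,0,0,0],[-1,-0.084,0,-0.016,0,0,0],[-1,-0.098,0,-0.016,0,0,0],[-1,-0.11,0,-0.016,0,0,0]]'; python3 - <<'E'
from h import *
p,d=camera("side"); cv2.imwrite("pics/s2.png",cv2.resize(p[60:230,200:400],None,fx=3,fy=3))
E
```

```text
time_s: 2.82
eef_pos: [0.5161, 0.2085, 0.199]
eef_rot: [0.0, 0.014, 1.0, 0.0]
force: [-0.3, -0.5, 0.0]
gripper_width: -0.0002
finger_force: 0.0
```

View pics/s2.png

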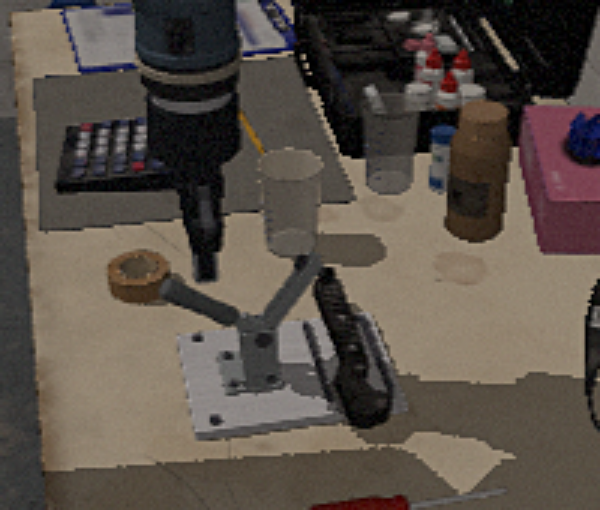

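Clamp A is fully open: the handle lies back at (170,290) and the arm is raised to (315,258). The cutter hasn't moved. Now I'll lift and cross to B.

```bash
python3 -m pendant '[[-1,0,0,0.05,0,0,0],[-1,0,0,0.1,0,0,0],[-1,0,-0.05,0.13,0,0,0],[-1,-0.062,-0.48,0.13,0,0,-0.045],[-1,-0.062,-0.48,0.13,0,0,-0.045],[-1,-0.062,-0.48,0.13,0,0,-0.045],[-1,-0.062,-0.48,0.13,0,0,-0.045],[-1,-0.062,-0.48,0.13,0,0,-0.045]]'; python3 - <<'E'
from h import *
s=get_state(); p=s["eef_pos"]; q=s["eef_rot"]; y=R.from_quat(q[[1,2,3,0]]).as_matrix()[:,1]
print((np.array([.4695,-.1515,.30])-p)/.75, np.degrees(np.arctan2(y[1],y[0])))
E
```

```text
time_s: 3.53
eef_pos: [0.4866, -0.0352, 0.296]
eef_rot: [0.001, 0.084, 0.996, -0.0]
force: [0.3, -0.7, -0.5]
gripper_width: -0.0
finger_force: 0.0
[-0.02278674 -0.15500309  0.00532817] 80.34177507169855
```

```bash
python3 -m pendant '[[-1,-0.024,-0.155,0,0,0,0],[-1,-0.024,-0.155,0,0,0,0],[-1,-0.024,-0.155,0,0,0,0],[-1,-0.024,-0.155,-0.01,0,0,0],[-1,-0.024,-0.155,-0.06,0,0,0],[-1,-0.024,-0.155,-0.11,0,0,0],[-1,-0.024,-0.155,-0.15,0,0,0],[-1,-0.024,-0.155,-0.17,0,0,0]]'; python3 - <<'E'
from h import *
p,d=camera("side"); cv2.imwrite("pics/s3.png",cv2.resize(p[170:350,210:410],None,fx=3,fy=3))
p,d=camera("top"); cv2.imwrite("pics/t3.png",cv2.resize(p[140:290,320:470],None,fx=3,fy=3))
s=get_state(); print(s["eef_pos"])
E
```

```text
time_s: 4.2
eef_pos: [0.4676, -0.1493, 0.1648]
eef_rot: [-0.002, 0.085, 0.996, 0.0]
force: [-0.7, 0.7, -0.4]
gripper_width: -0.0001
finger_force: 0.0
[ 0.46771677 -0.14923984  0.16560206]
```

View pics/s3.png

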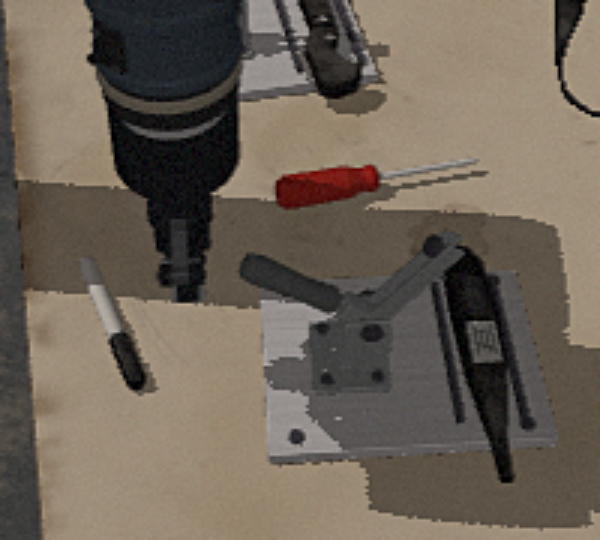

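The fingertip at (188,300) stands on the robot's side of the leaning handle's end (250,265), below its height and in line with it. I'll push it up and over centre.

```bash
python3 -m pendant '[[-1,0.014,-0.003,0,0,0,0],[-1,0.028,-0.006,0,0,0,0],[-1,0.042,-0.009,0.006,0,0,0],[-1,0.056,-0.012,0.014,0,0,0],[-1,0.07,-0.015,0.022,0,0,0],[-1,0.084,-0.018,0.03,0,0,0],[-1,0.098,-0.02,0.034,0,0,0],[-1,0.11,-0.022,0.036,0,0,0]]'; python3 - <<'E'
from h import *
p,d=camera("side"); cv2.imwrite("pics/s4.png",cv2.resize(p[170:350,210:410],None,fx=3,fy=3))
E
```

```text
time_s: 4.97
eef_pos: [0.5541, -0.1668, 0.1975]
eef_rot: [0.002, 0.084, 0.996, -0.001]
force: [-0.3, 0.1, -0.3]
gripper_width: 0.0003
finger_force: 0.0
```

View pics/s4.png

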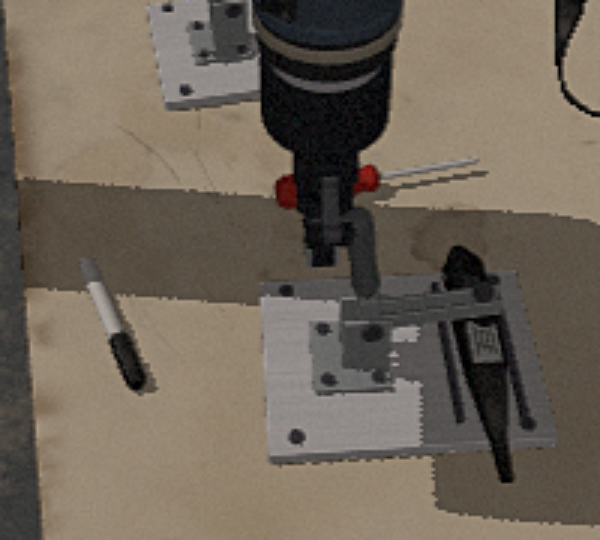

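Clamp B has snapped over: the handle is upright at (365,250) and the pad is down on the tester at (485,290). I'll back off, lift and verify with both cameras.

```bash
python3 -m pendant '[[-1,-0.04,0.007,0,0,0,0],[-1,-0.08,0.014,0,0,0,0],[-1,-0.12,0.02,0,0,0,0],[-1,-0.14,0.02,0.04,0,0,0],[-1,-0.2,0.1,0.09,0,0,0],[-1,-0.2,0.15,0.14,0,0,0],[-1,-0.2,0.2,0.14,0,0,0],[-1,-0.2,0.2,0.14,0,0,0]]'; python3 - <<'E'
from h import *
for n in("side","top"):
    p,d=camera(n); cv2.imwrite(f"pics/{n}5.png",p); np.savez(f"{n}0.npz",p=p,d=d)
s=get_state(); print(s["eef_pos"],s["force"],abs(s["qd"]).max())
E
python3 m.py
```

```text
time_s: 5.68
eef_pos: [0.4018, -0.0153, 0.3028]
eef_rot: [0.002, 0.085, 0.996, 0.0]
force: [0.6, -0.7, -0.1]
gripper_width: 0.0003
finger_force: 0.0
[ 0.4024171  -0.01262537  0.30366513] [ 0.10000728 -0.06729821 -0.34930387] 0.0998805540527022
top bench z 0.7206950511751978
A plate c [562.7 209.2] wh [150.8 146.5] ang 88.72 z 11.4 2476
  z 0.03 911 med [645. 198.  35.] min [542. 100.  30.] max [665. 320.  49.]
  z 0.05 93 med [561. 201.  67.] min [539. 192.  53.] max [576. 224.  70.]
  z 0.07 94 med [556. 207.  76.] min [529. 196.  70.] max [587. 221.  85.]
  z 0.085 101 med [532. 207.  93.] min [510. 200.  85.] max [595. 219. 100.]
  z 0.1 102 med [511. 208. 109.] min [473. 199. 100.] max [630. 220. 115.]
  z 0.115 154 med [496. 208. 121.] min [473. 199. 115.] max [631. 219. 130.]
  z 0.13 51 med [606. 207. 135.] min [597. 199. 130.] max [620. 216. 139.]
B plate c [ 612.5 -176.1] wh [150.2 200. ] ang 80.14 z 11.2 2818
  z 0.03 495 med [ 668. -161.   37.] min [ 567. -240.   30.] max [ 691. -105.   50.]
  z 0.05 219 med [ 618. -177.   65.] min [ 566. -194.   50.] max [ 679. -155.   70
[... 1340 characters left out ...]
] max [ 692. -104.   50.]
  z 0.05 518 med [ 618. -182.   63.] min [ 566. -195.   50.] max [ 679. -155.   70.]
  z 0.07 83 med [ 593. -180.   74.] min [ 571. -191.   70.] max [ 674. -160.   85.]
  z 0.085 29 med [ 586. -177.   91.] min [ 581. -181.   85.] max [ 595. -166.   99.]
  z 0.1 47 med [ 585. -178.  107.] min [ 579. -182.  100.] max [ 595. -170.  115.]
  z 0.115 41 med [ 586. -178.  121.] min [ 580. -181.  115.] max [ 595. -173.  130.]
  z 0.13 42 med [ 586. -179.  138.] min [ 579. -181.  130.] max [ 595. -172.  145.]
  z 0.145 54 med [ 585. -179.  153.] min [ 578. -182.  145.] max [ 599. -171.  160.]
  z 0.16 71 med [ 588. -175.  165.] min [ 579. -182.  160.] max [ 597. -162.  169.]
```

View pics/side5.png

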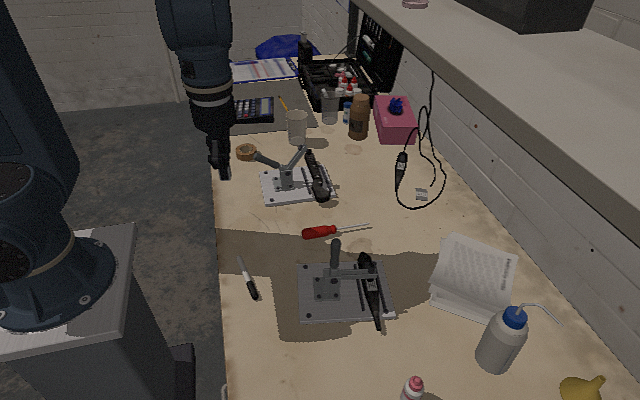

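View pics/top5.png

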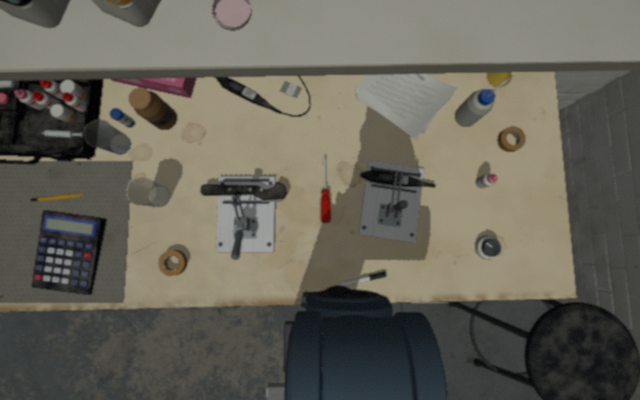

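Both views agree with the measurements. A's handle lies back near (237,245) in the top view, with its end at x ≈ 0.475 m and the arm up to z 0.139 m, the same as B's open pose at the start. B's handle is upright over its pivot at x = 0.588 m, and the arm is level on the tester. Both tools are at their original pixels, and the arm is clear.

```bash
python3 -c "
from rig import *
print(close_job())"
```

```text
the job is handed in; nothing more can be done
None
```

The job is handed in at about 6 s: in the last pictures the strap cutter's clamp is fully open, the hand tester's clamp is locked down, both tools lie where they were, and the arm is clear. No verdict came back.

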